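# Unload the tube reader

## Task

The reading is finished: slide the reader's orange thumb latch sideways so that its sprung cover pops fully open, then take out the green microtube and lower it into the steel tray, setting it down rather than dropping it. Then push the cover shut until the latch snaps home over it, and leave the bottles, the tape and the pen where they are.

Things in the scene. Friction and masses are not known exactly. Their poses are not given: they have to be found in the camera images.
- reader: White wedge-shaped tube reader, fixed to the worktop: 150 mm deep (x), 130 wide (y), 22 mm high at the front, 127 at the back. Origin: middle of its underside. Its place, side and turn vary. The opened cover overhangs the tube, so a vertical gripper fouls it: tilt the tool about 35 deg, square to the sloping deck.
- reader_deck: Sloping top face of the reader, 183 x 130 mm. Origin: middle of the face, 75 mm above the worktop. x: up the slope, away from the robot, 35 deg above level; y: sideways, level, to the robot's left; z: square to the face, up and back towards the robot. 'Deck' coordinates are in this frame.
- reader_cover (a joint): Cover angle: 0 shut, about 0.015 when latched, 1.6 rad fully open (stop), then about square to the deck. Its spring (0.16 N m shut, 0.06 open) opens it within 1.5 s once freed and keeps it open. Hollow grey hood with clear window, 80 mm wide, 100 mm from hinge axis to free edge, outer face 26 mm above the axis; shut it covers deck x -32 to 72, y +-40, up to z = 30 mm.
- reader_cover_hinge (a point): Point on the cover's hinge axis, middle of its width: deck (68, 0, 4) mm, axes as the deck. The axis runs along deck y; opening lifts the free edge off the deck and swings it up the slope.
- cover_edge (a point): Middle of the cover's free edge, on its outer face; moves with the cover. x points along the cover from free edge to hinge, z out of the outer face. To shut the cover push its outer face here or up to 40 mm towards the hinge; snapping it in takes about 4 to 8 N.
- reader_latch (a joint): Travel of the thumb latch: 0 home, up to 0.012 m, along deck +y (to the robot's left). Its spring pushes it home (1.4 N at home, 2.9 N at the end). The cover comes free at 6 to 9 mm: slide it to the end. Its hook is ramped: pushing the cover fully shut drives the latch aside, and it springs back to 0 over the cover's steel pin.
- latch_tab (a point): Grip point of the orange latch tab, 8 mm below its top; moves with the latch; axes as the deck; at home at deck (-64, 0, 14) mm. The tab is a ridge 14 mm long (deck x), 10 mm thick (deck y), from deck z = 6 to 22 mm, with 50 mm free to either side along y above z = 6 mm.
- tube: Green microtube, 46 long, 10 wide, 12 mm high, about 12 g. Origin on its underside; own y along it to the cap, z up; body from y = -19 to 23 mm. In the reader it lies along deck x, cap up the slope, underside at deck z = 8 mm on a 7 mm wide pedestal, lower end at a 16 mm high stop; 13 mm high cheeks beside its end 3 mm, the rest free to grip across, along deck y.
- tray: Open steel tray, fixed to the worktop: 120 x 100 x 20 mm outside, walls 3 mm, floor 3 mm thick. Origin: middle of its underside; x along the long side, z up. Its place, side and turn vary.
- blue_cap_bottle: Bystander: bottle with a blue cap, 56 mm across, 104 mm high; origin under its middle.
- small_bottle: Bystander: small white bottle, 31 mm across, 66 mm high; origin under its middle.
- tape: Bystander: roll of tape lying flat, 90 mm across, 19 mm high; origin under its middle.
- pen: Bystander: black marker pen lying in front of the work, 130 mm long along its own y, 16 mm high; origin under its middle.

How it is judged (in metres and radians):
On the way, in this order (a step that is already met when the one before it is completed fails the run):
1. the latch has been slid and the cover has sprung fully open (value of joint reader_cover above 1.4 rad), for 0.1 s.
2. the tube is down inside the tray while the fingers still hold it (x of tube in the frame of tray between -0.054 and 0.054 m and y of tube in the frame of tray between -0.044 and 0.044 m and z of tube in the frame of tray below 0.016 m and contact force between the fingers and tube above 0.2 N), for 0.05 s.
At the end, for the whole second after the job is handed in: The tube lies flat (within 0.32 rad of level) and at rest inside the steel tray, released (its origin within 54 mm along and 44 mm across of the tray's middle and under 16 mm above the worktop), the cover is shut (under 0.05 rad) and the latch is home over it (under 3 mm) (x of tube in the frame of tray between -0.054 and 0.054 m and y of tube in the frame of tray between -0.044 and 0.044 m and z of tube in the frame of tray below 0.016 m and angle between tube's own y axis and vertical between 1.25 and 1.89 rad and linear speed of tube below 0.02 m/s and value of joint reader_cover below 0.05 rad and value of joint reader_latch below 0.003 m); the robot touches nothing.
It fails at once if the blue-capped bottle is moved more than 30 mm (distance of blue_cap_bottle from where it was at the start of the episode above 0.03 m).
It fails at once if the small white bottle is moved more than 30 mm (distance of small_bottle from where it was at the start of the episode above 0.03 m).
It fails at once if the roll of tape is moved more than 30 mm (distance of tape from where it was at the start of the episode above 0.03 m).
It fails at once if the marker pen is moved more than 30 mm (distance of pen from where it was at the start of the episode above 0.03 m).
It also fails if it takes over 61 s, if anything falls off the work surface, if the arm or the gripper's body presses on something with over 40 N, if the wrist force passes 120 N, or if a joint passes its speed limit or range.

## Robot

A 6-joint arm with a two-finger parallel gripper is mounted at the origin on a cart in front of the work surface, level with it; the furniture and walls round the work are solid. World frame = base frame: x ahead of the robot, y to its left, z up, the work surface at z = 0. Lengths are in mm, angles in rad, forces in N, time in s.
With the tool pointing down it reaches from about 275 to 1000 mm from the base axis. Payload 8.4 kg.
Tool frame: the origin (TCP) lies at the very end of the fingers, on their centre line; the grasp point (between the pads) lies 19 mm behind it (r.pinch_z is the distance from the TCP to the grasp point, in mm); z points along the fingers, y is the line along which they close (so a half turn about z gives the same grasp; the last joint's range is limited). The gripper opens to 85 mm and grips with 20 to 120 N. Pads are 22 mm wide; open, the fingers measure 114 mm over their backs; the gripper's body (76 mm by 85 mm) begins 54 mm behind the grasp point. The pads swing forward as they close: fully open they stand 13 mm farther back than shut.
Start: joints at [-1.16, 0.353, 1.633, -0, 1.155, -0.002], TCP at [250.734, -572.504, 207.281] pointing down, gripper open.
Joint ranges: [-2.63, 2.63], [-0.92, 2.1], [0.06, 2.66], [-1.3, 4.44], [0, 2.69], [-3.02, 3.02]. Speed limits (rad/s): [2.22, 2.22, 2.79, 3.14, 3.14, 3.14].

## Interface

Orientations are given as [roll, pitch, yaw] about the fixed x, y, z axes, in that order (R = Rz(yaw) Ry(pitch) Rx(roll)).
In Python, from rig import r gives the robot as it stands.
- The arm moves only by the tool carry_out, never from a script. Its argument "series" is a list of rows, each a list of 7 numbers: the turn, a rotation vector about the tool's x, y, z as a fraction of full scale, then the shift along the tool's x, y, z as a fraction of full scale, then the gripper command: -1 is fully open, 1 is shut, values between are in proportion. A call has 1 to 8 rows; each row is the pose to reach, as a shift and turn from the pose commanded when the call began, along the tool's axes at that moment, turning the shorter way round; what a row does not reach only later rows make up. Full scale, the value 1, is 0.25 m for a shift and pi rad for a turn. A row lasts 1/8 s, in which the tool goes at most 62.5 mm and 10.7 degrees, less where a joint would pass 70% of its speed; a pose out of reach is approached as far as the arm can. A call with a number of a shift or a turn outside -1 to 1 is refused whole. A call with a gripper value outside its range is refused whole. The fingers move at their own pace and stop on an object; "force" is the grip in N (left out, the last holds). Time passes only in rows, so rows that repeat a pose let the fingers close. It gives the time, the measured TCP pose, the force, the opening and the grip force at its end, in the units of the state.
- r.sense(): the state, without advancing time (a new reading comes with each control period).
- r.grab_frame(name): name is "scene" or "top"; returns the picture (420x560x3 uint8, red, green, blue); there is no depth.
- r.get_calibration(name): a dict with "K" (3x3 intrinsics, pixels), "distortion" ([k1, k2, p1, p2, k3] as OpenCV has them; the pictures are not rectified), "pose" (4x4, takes a point from camera to world coordinates). Camera axes: x right, y up, looking along -z (the intrinsics and any distortion apply to the point x, -y, -z); pixel columns grow to the right and rows downward; lengths in mm; the calibration is good to about 2 mm. A picture is of the moment at which its call begins. get_calibration takes no time and is no camera call.
- r.sign_off(): hands the job in; it is judged then, once.
Trained networks look in the newest picture that a camera, given by its name, has taken for a name from the list of things; names that differ only in an ending like _2 or _b are one class to them, and where a whole thing is asked for, a point or a joint stands for the part that bears it (a point fixed in the world has none). Each returns a list of dicts, best first, with "score" (0 to 1); they miss things now and then, are a little off and sometimes report something else, mostly with a low value. They report only what shows in the picture. A call takes as long as a camera call.
- r.silhouettes(camera, label): "region" (420x560 bool, what is visible of it) and "position" ([row, column] in pixels, amid what is visible of it).
The state is a dict: "clock": time; "qpos": joint angles; "qvel": joint speeds; "joint_efforts": joint torques, N m; "eef_pos": TCP position; "tcp_rot": TCP orientation; "contact_force": force on the tool from outside, world axes, zero at the start; "wrist_torque": the same for the moment, N m; "opening": opening from 0.0 (shut) to 1.0 (fully open); "grasp_force": force on a finger pad.
Only numpy, scipy, OpenCV 4.12 (cv2) and the standard library are available. Lean on these libraries where they do the work, as an engineer would, in place of code of your own. Each camera call takes 0.05 s, during which the arm holds its last target. There are 200 camera calls.

## Working session

There is one attempt and no reset: what is moved stays moved. The work goes in short steps, Python scripts to look and compute and a tool call to move; the robot and the scene stay as the last step left them, time stands still between calls to the robot, and variables do not carry over. Pictures are saved under pics/ and viewed, at most 10 in all, crops included, and the job is handed in when it is done.

Besides the shell and the picture viewer there is one more tool, called after "Emit:" as name(argument=value, ...) on one line, values as JSON. carry_out: Moves the arm, as the interface text tells. Its arguments: {"type":"object","properties":{"series":{"type":"array"},"force":{"type":"number"}},"required":["series"]}

```bash
mkdir -p pics; cat > h.py <<'E'
import numpy as np, cv2
from rig import r
from scipy.spatial.transform import Rotation as R
def cal(n):
    c=r.get_calibration(n); return np.array(c["K"],float),np.array(c["distortion"],float),np.array(c["pose"],float)
def ray(n,px):  # px (col,row)
    K,d,P=cal(n); u=cv2.undistortPoints(np.array([[px]],float),K,d)[0,0]
    return P[:3,3],P[:3,:3]@np.array([u[0],-u[1],-1])
def at_z(n,px,z):
    o,v=ray(n,px); return o+v*(z-o[2])/v[2]
def proj(n,X):
    K,d,P=cal(n); X=np.atleast_2d(np.array(X,float)); c=(X-P[:3,3])@P[:3,:3]; c=c*[1,-1,-1]
    return cv2.projectPoints(c,np.zeros(3),np.zeros(3),K,d)[0][:,0]
E
python3 - <<'E'
from h import *
a=r.grab_frame("scene");b=r.grab_frame("top")
cv2.imwrite("pics/a.png",cv2.cvtColor(a,cv2.COLOR_RGB2BGR));cv2.imwrite("pics/b.png",cv2.cvtColor(b,cv2.COLOR_RGB2BGR))
np.set_printoptions(precision=1,suppress=True)
for n in("scene","top"):
    print(n,cal(n)[2].round(2).tolist())
    for l in("reader","reader_deck","reader_cover","latch_tab","tube","tray","blue_cap_bottle","small_bottle","tape","pen"):
        for s in r.silhouettes(n,l)[:2]:
            p=s["position"]; m=s["region"].astype(np.uint8); 
            c=max(cv2.findContours(m,0,2)[0],key=len); q=cv2.minAreaRect(c)
            print(l,round(s["score"],2),np.array(p),m.sum(),at_z(n,(p[1],p[0]),0)[:2],cv2.boxPoints(q).round().tolist())
print(r.sense())
E
```

```text
scene [[0.55, -0.67, 0.51, 1061.74], [0.84, 0.44, -0.32, -319.09], [-0.01, 0.6, 0.8, 825.27], [0.0, 0.0, 0.0, 1.0]]
reader 0.73 [258.3 215. ] 4992 [ 574.6 -174.3] [[164.0, 240.0], [232.0, 200.0], [270.0, 264.0], [202.0, 304.0]]
reader_deck 0.84 [236.  208.6] 1721 [ 516.2 -159. ] [[174.0, 232.0], [222.0, 206.0], [241.0, 240.0], [193.0, 266.0]]
reader_cover 0.66 [202.1 311.1] 1053 [564.8  85.9] [[328.0, 187.0], [345.0, 187.0], [345.0, 215.0], [328.0, 215.0]]
reader_cover 0.65 [233.8 207.4] 1334 [ 509.5 -158.5] [[179.0, 232.0], [223.0, 210.0], [238.0, 240.0], [194.0, 262.0]]
tube 0.16 [232.7 209.1] 1385 [ 508.9 -153.9] [[179.0, 232.0], [222.0, 208.0], [238.0, 238.0], [195.0, 261.0]]
tray 0.84 [202.1 312. ] 1039 [566.   87.7] [[326.0, 187.0], [342.0, 185.0], [346.0, 214.0], [330.0, 216.0]]
blue_cap_bottle 0.4 [209.7 384.1] 38 [676.5 213.8] [[382.0, 209.0], [386.0, 207.0], [390.0, 214.0], [386.0, 217.0]]
small_bottle 0.81 [258.6 303.9] 364 [680.3 -15.8] [[298.0, 248.0], [313.0, 248.0], [313.0, 275.0], [298.0, 275.0]]
small_bottle 0.38 [239.4 210.1] 1689 [ 526.  -160.4] [[175.0, 232.0], [2
[... 1875 characters left out ...]
2127 [ 590.7 -188. ] [[322.0, 239.0], [325.0, 179.0], [365.0, 180.0], [362.0, 241.0]]
tape 0.88 [158.5 342.9] 778 [ 712.6 -188.4] [[332.0, 168.0], [332.0, 133.0], [367.0, 133.0], [367.0, 168.0]]
pen 0.76 [281.6 277.4] 176 [394.4 -23.1] [[273.0, 302.0], [283.0, 253.0], [287.0, 254.0], [277.0, 303.0]]
{'clock': 1.1, 'qpos': array([-1.2,  0.4,  1.6,  0. ,  1.2, -0. ]), 'qvel': array([ 0.,  0.,  0., -0.,  0., -0.]), 'joint_efforts': array([  0. , -60.5, -34.2,  -0. ,   0. ,   0. ]), 'eef_pos': array([ 250.8, -572.5,  207.3]), 'tcp_rot': array([ 3.1, -0. ,  0.4]), 'contact_force': array([-0. ,  1.1,  0.2]), 'wrist_torque': array([ 0.,  0., -0.]), 'grasp_force': 0.0, 'opening': 1.0000200014989018}
```

View pics/a.png

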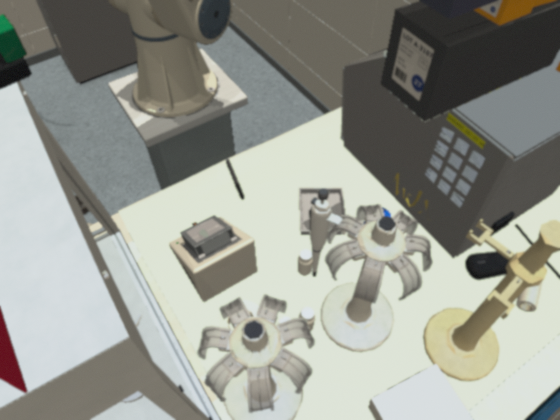

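View pics/b.png

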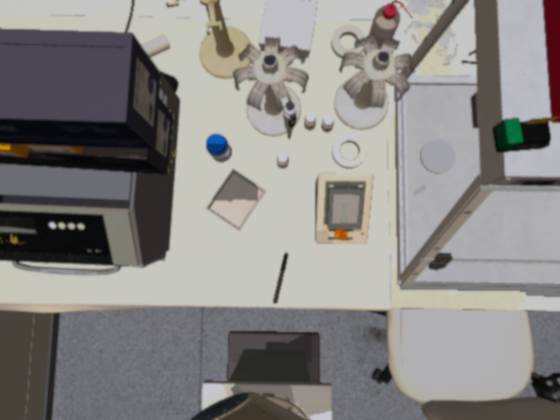

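The top view shows the reader at about (343,208), its orange latch at (340,234), the tray at (237,200) and the pen at (280,278). Blue cap is at (217,146), small bottle at (283,160) and tape at (349,152). I'll fit the reader and tray poses to the silhouettes.

```bash
cat > fit.py <<'E'
from h import *
from scipy.optimize import minimize
c,s=np.cos(np.radians(35)),np.sin(np.radians(35))
def T(p): # x,y,yaw -> 4x4
    M=np.eye(4); M[:3,:3]=R.from_euler('z',p[2]).as_matrix(); M[:2,3]=p[:2]; return M
DK=np.eye(4); DK[:3,:3]=R.from_euler('y',-35,degrees=True).as_matrix(); DK[2,3]=75
def ap(M,X): return np.array(X,float)@M[:3,:3].T+M[:3,3]
def box(x0,x1,y0,y1,z0,z1): return [(x,y,z) for x in(x0,x1) for y in(y0,y1) for z in(z0,z1)]
S=8
def iou(n,X,m):
    q=cv2.convexHull((proj(n,X)*S).round().astype(np.int32)) 
    big=np.zeros((420*S//2,560*S//2),np.uint8); cv2.fillConvexPoly(big,(q+S//2)//2,1)
    mm=cv2.resize(m.astype(np.uint8),None,fx=S//2,fy=S//2,interpolation=0)
    return (big&mm).sum()/max(1,(big|mm).sum())
E
cat > f1.py <<'E'
from fit import *
r.grab_frame("scene"); r.grab_frame("top")
g=lambda n,l:r.silhouettes(n,l)[0]
wedge=[(x,y,z) for x,h in((-75,22),(75,127)) for y in(-65,65) for z in(0,h)]
cover=ap(DK,box(-32,72,-40,40,4,30)); 
ms=[(n,X,g(n,l)["region"]) for n,l,X in (("top","reader",np.vstack([wedge,cover])),("scene","reader",np.vstack([wedge,cover])),("top","reader_cover",cover))]
tab=g("top","latch_tab")["region"]
ms.append(("top",ap(DK,box(-71,-57,-5,5,6,22)),tab))
def opt(ms,p0):
    f=lambda p:-sum(iou(n,ap(T(p),X),m) for n,X,m in ms)
    for k in(15,4): 
        a=minimize(f,p0,method='Nelder-Mead',options=dict(initial_simplex=[p0,p0+[k,0,0],p0+[0,k,0],p0+[0,0,k*.01]],xatol=.05,fatol=1e-5)); p0=a.x
    return p0,[iou(n,ap(T(p0),X),m) for n,X,m in ms]
for k in (ms,ms[:1],ms[1:2]): print("reader",opt(k,np.array([570,-180,-.03])))
p=opt(ms,np.array([570,-180,-.03]))[0]
print("tab proj",proj("top",ap(T(p),ap(DK,[(-64,0,22)]))))
t=[("top",np.array(box(-60,60,-50,50,0,20)),g("top","tray")["region"])]
for y in(-.9,-.6,.6,.9): print("tray",opt(t,np.array([595,85,y])))
E
python3 f1.py
```

```text
reader (array([ 5.71824281e+02, -1.80282795e+02,  1.24031953e-02]), [np.float64(0.9456353202576767), np.float64(0.9436038859291758), np.float64(0.9059159216283051), np.float64(0.3676078849227491)])
reader (array([ 5.72110331e+02, -1.79658224e+02,  9.61016919e-03]), [np.float64(0.9500641025641026)])
reader (array([ 5.76173745e+02, -1.79649041e+02, -3.03828514e-03]), [np.float64(0.9681141045958795)])
tab proj [[342.73761056 236.77450406]]
tray (array([ 5.99551418e+02,  8.72225921e+01, -5.75427923e-01]), [np.float64(0.9697873690891781)])
tray (array([ 5.99746143e+02,  8.71526819e+01, -5.79716442e-01]), [np.float64(0.9697335408263728)])
tray (array([600.38162968,  87.02560151,   0.7442858 ]), [np.float64(0.7460510328068044)])
tray (array([600.3087139 ,  87.91070652,   0.75659599]), [np.float64(0.7452004517221908)])
```

```bash
cat > ov.py <<'E'
from fit import *
import sys
def over(img,n,p,x0,y0,w,h,f,name,extra=[]):
    im=cv2.resize(cv2.cvtColor(img,cv2.COLOR_RGB2BGR)[y0:y0+h,x0:x0+w],None,fx=f,fy=f,interpolation=cv2.INTER_CUBIC)
    wedge=[(x,y,z) for x,hh in((-75,22),(75,127)) for y in(-65,65) for z in(0,hh)]
    for X,col in ((wedge,(0,255,0)),(ap(DK,box(-32,72,-40,40,4,30)),(255,0,0)),(ap(DK,box(-71,-57,-5,5,6,22)),(255,0,255))):
        q=((proj(n,ap(T(p),X))-[x0,y0]+.5)*f).astype(int)
        for i in range(8):
            for b in(1,2,4):
                if not i&b: cv2.line(im,tuple(map(int,q[i])),tuple(map(int,q[i|b])),col,1)
    return im
E
python3 - <<'E'
from ov import *
p=[573,-180,.003]
a=over(r.grab_frame("top"),"top",p,300,160,90,90,6,"")
b=over(r.grab_frame("scene"),"scene",p,160,190,120,120,4.5,"")
b=cv2.resize(b,(260*540//540,260)); b=cv2.copyMakeBorder(b,0,280,0,0,0)
cv2.imwrite("pics/c.png",np.hstack([a,b]))
E
```

```text
(no output)
```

View pics/c.png

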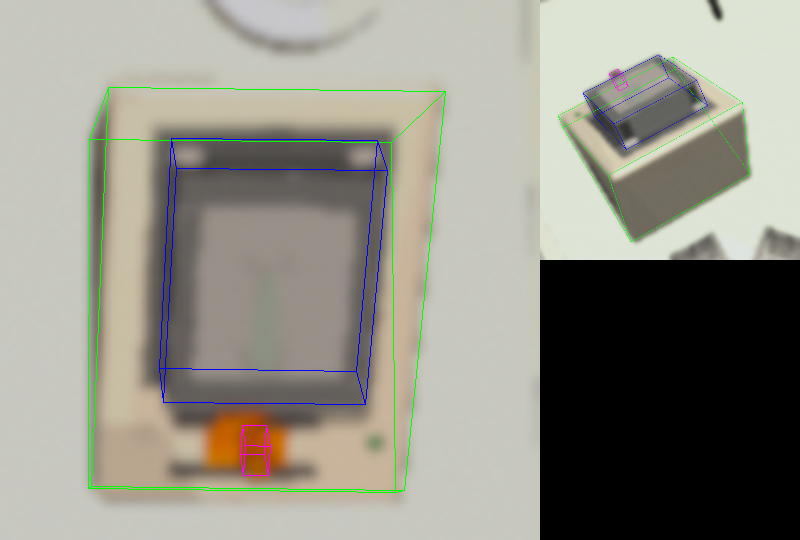

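The projected model matches the picture: the latch ridge is at about (342,235) in the full image. So the reader is at (573,-180) with yaw about 0. The helper below works out the move numbers.

```bash
cat > mv.py <<'E'
from fit import *
P=[573,-180,.003]; D=T(P)@DK
RD=D[:3,:3]@np.diag([1,-1,-1])          # tool square to the deck
def deck(*a): return ap(D,[a])[0]
def down(yaw): return R.from_euler('xyz',[np.pi,0,yaw]).as_matrix()
def rows(tg):
    s=r.sense(); R0=R.from_euler('xyz',s["tcp_rot"]); p0=np.array(s["eef_pos"])
    print("now",p0.round(1),np.round(s["tcp_rot"],3),"t",round(s["clock"],2),"F",np.round(s["contact_force"],1),"open",round(float(s["opening"]),3),"grip",round(float(s["grasp_force"]),1))
    for p,M in tg:
        v=(R0.inv()*R.from_matrix(M)).as_rotvec()/np.pi; d=R0.inv().apply(np.array(p)-p0)/250
        print(np.r_[v,d].round(4).tolist())
E
python3 - <<'E'
from mv import *
print(deck(-64,-26,8))
rows([((330,-230,260),down(0)),((430,-206,250),RD),(deck(-64,-28,90),RD),(deck(-64,-28,9),RD)])
E
```

```text
[ 516.06391412 -206.17092577   44.84432443]
now [ 250.7 -572.5  207.3] [-3.142  0.     0.413] t 1.55 F [-0.4  0.3  1.1] open 0.998 grip 0.0
[-0.0, 0.0, 0.1314, 0.8401, -1.1277, -0.2109]
[-0.0398, 0.1917, 0.1263, 1.245, -1.0551, -0.1709]
[-0.0398, 0.1917, 0.1263, 1.3844, -0.984, 0.381]
[-0.0398, 0.1917, 0.1263, 1.5548, -0.91, 0.6464]
```

Emit:
carry_out(series=[[0, 0, 0.13, 0.7, -1.0, -0.2, 1], [0, 0, 0.13, 0.7, -1.0, -0.2, 1], [0, 0, 0.13, 0.7, -1.0, -0.2, 1], [0, 0, 0.13, 0.7, -1.0, -0.2, 1], [0, 0, 0.13, 0.7, -1.0, -0.2, 1], [0, 0, 0.13, 0.7, -1.0, -0.2, 1], [0, 0, 0.13, 0.7, -1.0, -0.2, 1]])

```text
clock: 2.42
eef_pos: [311.0, -273.6, 257.6]
tcp_rot: [3.141, -0.001, 0.006]
contact_force: [-0.2, -0.6, 0.2]
opening: 0.0
grasp_force: 0.0
```

```bash
python3 - <<'E'
from mv import *
rows([((430,-206,250),RD),(deck(-64,-28,90),RD),(deck(-64,-28,9),RD)])
E
```

```text
now [ 311.  -273.6  257.6] [ 3.141e+00 -1.000e-03  6.000e-03] t 2.42 F [-0.2 -0.6  0.2] open 0.0 grip 0.0
[0.0001, 0.1942, 0.0009, 0.4773, -0.2679, 0.0304]
[0.0001, 0.1942, 0.0009, 0.6331, -0.2584, 0.5825]
[0.0001, 0.1942, 0.0009, 0.8188, -0.2582, 0.848]
```

Emit:
carry_out(series=[[0, 0.194, 0.001, 0.477, -0.259, 0.03, 1], [0, 0.194, 0.001, 0.477, -0.259, 0.03, 1], [0, 0.194, 0.001, 0.477, -0.259, 0.03, 1], [0, 0.194, 0.001, 0.633, -0.259, 0.582, 1], [0, 0.194, 0.001, 0.633, -0.259, 0.582, 1], [0, 0.194, 0.001, 0.76, -0.259, 0.768, 1], [0, 0.194, 0.001, 0.819, -0.259, 0.842, 1], [0, 0.194, 0.001, 0.819, -0.259, 0.842, 1]])

```text
clock: 3.42
eef_pos: [515.2, -209.4, 44.1]
tcp_rot: [-3.14, -0.607, -0.002]
contact_force: [0.7, 0.0, 0.7]
opening: 0.003
grasp_force: 0.0
```

```bash
python3 - <<'E'
from mv import *
rows([(deck(-64,-28,9),RD),(deck(-64,-4,9),RD)])
print(ap(np.linalg.inv(D),[r.sense()["eef_pos"]]))
cv2.imwrite("pics/d.png",cv2.resize(cv2.cvtColor(np.hstack([r.grab_frame("top")[150:270,290:410],r.grab_frame("scene")[170:290,160:280]]),cv2.COLOR_RGB2BGR),None,fx=3.3,fy=3.3,interpolation=2))
E
```

```text
now [ 515.2 -209.4   44.1] [-3.14e+00 -6.07e-01 -2.00e-03] t 3.42 F [0.7 0.  0.7] open 0.003 grip 0.0
[0.0005, 0.0013, -0.0012, 0.0047, -0.0051, -0.0046]
[0.0005, 0.0013, -0.0012, 0.0044, -0.1011, -0.0047]
[[-65.19222437 -29.26120604   7.86662818]]
```

View pics/d.png

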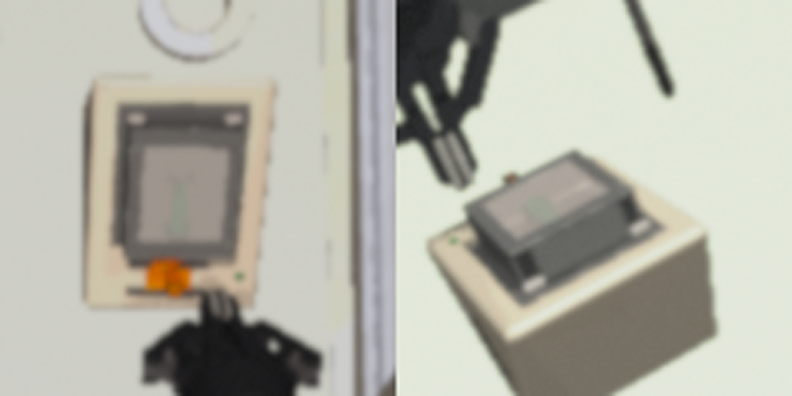

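The left (top) panel shows the closed fingers at about (222,300), just right of the latch tab at (172,280). I'll push to the left now.

Emit:
carry_out(series=[[0, 0, 0, 0.004, -0.03, -0.004, 1], [0, 0, 0, 0.004, -0.06, -0.004, 1], [0, 0, 0, 0.004, -0.07, -0.004, 1], [0, 0, 0, 0.004, -0.08, -0.004, 1], [0, 0, 0, 0.004, -0.09, -0.004, 1], [0, 0, 0, 0.004, -0.1, -0.004, 1], [0, 0, 0, 0.004, -0.1, -0.004, 1]])

```text
clock: 4.4
eef_pos: [515.4, -182.5, 48.2]
tcp_rot: [-3.14, -0.609, 0.001]
contact_force: [0.7, 0.3, 0.5]
opening: 0.001
grasp_force: 0.0
```

```bash
python3 - <<'E'
from mv import *
rows([])
print(ap(np.linalg.inv(D),[r.sense()["eef_pos"]]))
r.grab_frame("top"); r.grab_frame("scene")
for n in("top","scene"):
  for l in("reader_cover","tube","latch_tab"):
    for s in r.silhouettes(n,l)[:1]: print(n,l,s["score"],s["position"],s["region"].sum())
E
```

```text
now [ 515.4 -182.5   48.2] [-3.14e+00 -6.09e-01  1.00e-03] t 4.4 F [0.7 0.3 0.5] open 0.001 grip 0.0
[[-62.60356957  -2.27947878  11.06054211]]
top reader_cover 0.72 [203.7, 342.9] 2150
top latch_tab 0.55 [232.2, 336.8] 114
scene reader_cover 0.78 [236.4, 210.6] 1329
scene latch_tab 0.6 [256.6, 215.9] 4955
```

Emit:
carry_out(series=[[0, 0, 0, 0, -0.012, 0.004, 1], [0, 0, 0, 0, -0.024, 0.008, 1], [0, 0, 0, 0, -0.024, 0.008, 1]])

```text
clock: 5.18
eef_pos: [516.5, -176.2, 46.4]
tcp_rot: [-3.14, -0.609, 0.001]
contact_force: [-0.0, -0.1, 0.3]
opening: -0.002
grasp_force: 0.0
```

```bash
python3 - <<'E'
from mv import *
rows([])
print(ap(np.linalg.inv(D),[r.sense()["eef_pos"]]))
cv2.imwrite("pics/e.png",cv2.resize(cv2.cvtColor(np.hstack([r.grab_frame("top")[150:270,290:410],r.grab_frame("scene")[170:290,160:280]]),cv2.COLOR_RGB2BGR),None,fx=3.3,fy=3.3,interpolation=2))
E
```

```text
now [ 516.5 -176.2   46.4] [-3.14e+00 -6.09e-01  1.00e-03] t 5.17 F [-0.  -0.1  0.3] open -0.002 grip 0.0
[[-62.67426992   3.92325613   8.99569608]]
```

View pics/e.png

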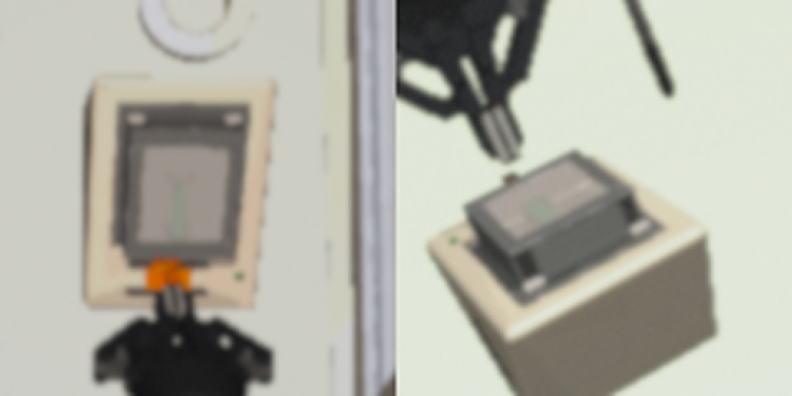

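```bash
python3 - <<'E'
from mv import *
e=np.array(r.sense()["eef_pos"]);print(e)
for n in("top","scene"):
    print(n,"tcp",proj(n,[e]),"tab top",proj(n,[deck(-64,0,22),deck(-64,0,14)]))
o1,v1=ray("top",(343,237)); o2,v2=ray("scene",(194,218.5))
A=np.c_[v1,-v2]; t=np.linalg.lstsq(A,o2-o1,rcond=None)[0]; print(o1+v1*t[0],o2+v2*t[1])
# tab by both views: scene crop (512,178)
o1,v1=ray("top",(290+172/3.3,150+280/3.3)); o2,v2=ray("scene",(160+(512-396)/3.3,170+176/3.3))
t=np.linalg.lstsq(np.c_[v1,-v2],o2-o1,rcond=None)[0]; print("tab",o1+v1*t[0],o2+v2*t[1])
E
```

```text
[ 516.57295337 -176.50453747   46.51962893]
top tcp [[340.39044658 232.93428187]] tab top [[342.36826872 236.28613871]
 [342.04721809 234.53361283]]
scene tcp [[198.41956291 227.88564622]] tab top [[194.30243688 223.26103338]
 [195.77983331 226.50570014]]
[ 505.57958539 -180.08352383   70.24097518] [ 506.51087379 -177.69306226   70.00388177]
tab [ 511.28011384 -179.25626723   59.27719471] [ 511.25843834 -179.31224564   59.28255678]
```

```bash
python3 - <<'E'
from mv import *
s=r.sense(); e=np.array(s["eef_pos"]); z=R.from_euler('xyz',s["tcp_rot"]).as_matrix()[:,2]; out=[]
for n,x0,y0 in(("top",315,200),("scene",165,185)):
    im=cv2.resize(cv2.cvtColor(r.grab_frame(n)[y0:y0+60,x0:x0+50],cv2.COLOR_RGB2BGR),None,fx=8,fy=8,interpolation=2)
    for k,col in((0,(0,0,255)),(20,(0,255,0)),(40,(255,0,0))):
        q=(proj(n,[e-k*z])[0]-[x0,y0]+.5)*8; cv2.circle(im,tuple(map(int,q)),3,col,-1)
    for w in box(-71,-57,-5,5,6,22):
        q=(proj(n,[deck(*w)])[0]-[x0,y0]+.5)*8; cv2.circle(im,tuple(map(int,q)),2,(255,0,255),-1)
    out.append(im)
cv2.imwrite("pics/f.png",np.hstack(out)); print(cv2.imread("pics/f.png").shape)
E
```

```text
(480, 800, 3)
```

View pics/f.png

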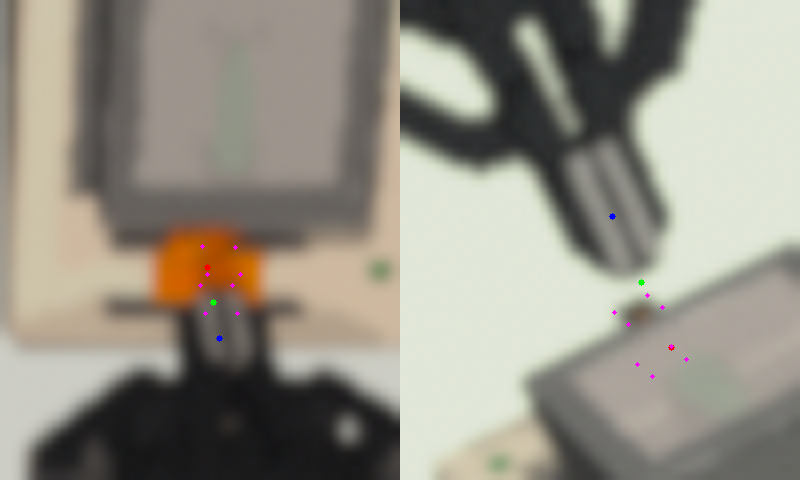

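Both views put the real fingertip about 24 mm behind the reported TCP along the tool axis: (225,292) in the left panel and (620,272) in the right. The sweep therefore passed over the tab. I'll go back, go lower and check again.

Emit:
carry_out(series=[[0, 0, 0, 0, 0.06, 0, 1], [0, 0, 0, 0, 0.12, 0, 1], [0, 0, 0, 0, 0.12, 0.03, 1], [0, 0, 0, 0, 0.12, 0.06, 1], [0, 0, 0, 0, 0.12, 0.07, 1], [0, 0, 0, 0, 0.12, 0.07, 1]])

```text
clock: 6.12
eef_pos: [526.5, -206.5, 32.1]
tcp_rot: [-3.14, -0.609, 0.001]
contact_force: [0.3, -0.1, -0.1]
opening: -0.001
grasp_force: 0.0
```

```bash
cat > view.py <<'E'
from mv import *
def mark(name,xs,f=8):
    s=r.sense(); e=np.array(s["eef_pos"]); z=R.from_euler('xyz',s["tcp_rot"]).as_matrix()[:,2]; out=[]
    for n,x0,y0,w,h in xs:
        im=cv2.resize(cv2.cvtColor(r.grab_frame(n)[y0:y0+h,x0:x0+w],cv2.COLOR_RGB2BGR),None,fx=f,fy=f,interpolation=2)
        for k,col in((0,(0,0,255)),(20,(0,255,0)),(40,(255,0,0))):
            q=(proj(n,[e-k*z])[0]-[x0,y0]+.5)*f; cv2.circle(im,tuple(map(int,q)),3,col,-1)
        out.append(im)
    cv2.imwrite("pics/"+name,np.hstack(out))
E
python3 - <<'E'
from view import *
rows([])
print(ap(np.linalg.inv(D),[r.sense()["eef_pos"]]))
mark("g.png",[("top",315,200,50,60),("scene",165,185,50,60)])
E
```

```text
now [ 526.5 -206.5   32.1] [-3.14e+00 -6.09e-01  1.00e-03] t 6.12 F [ 0.3 -0.1 -0.1] open -0.001 grip 0.0
[[-62.74366773 -26.36253314  -8.46999706]]
```

View pics/g.png

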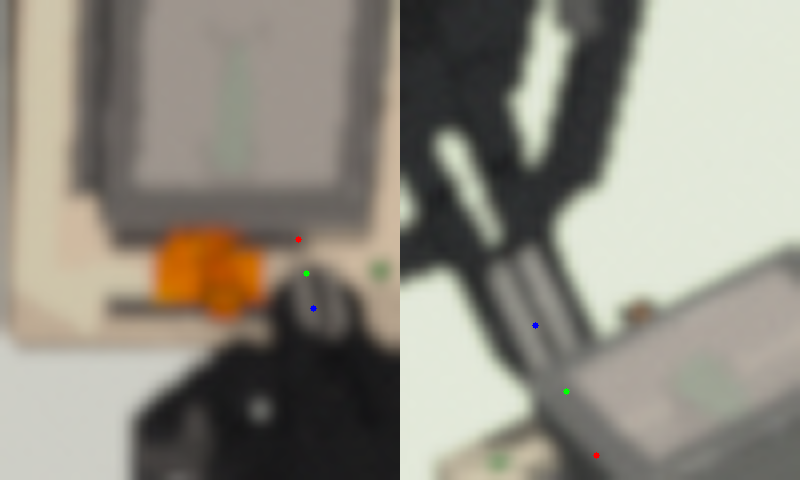

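The tip is now at about (318,272) in the left panel, right of the tab at (232,280) and at about the tab's height. I'll push again, 3 mm deeper.

Emit:
carry_out(series=[[0, 0, 0, 0, 0, 0.012, 1], [0, 0, 0, 0, -0.03, 0.012, 1], [0, 0, 0, 0, -0.05, 0.012, 1], [0, 0, 0, 0, -0.07, 0.012, 1], [0, 0, 0, 0, -0.085, 0.012, 1], [0, 0, 0, 0, -0.1, 0.012, 1], [0, 0, 0, 0, -0.1, 0.012, 1]])

```text
clock: 7.1
eef_pos: [528.4, -184.7, 29.8]
tcp_rot: [3.139, -0.608, -0.002]
contact_force: [-1.4, -17.9, -1.9]
opening: -0.0
grasp_force: 8.6
```

```bash
cat > look.py <<'E'
from mv import *
rows([])
print(ap(np.linalg.inv(D),[r.sense()["eef_pos"]]))
r.grab_frame("top"); r.grab_frame("scene")
for n in("top","scene"):
  for l in("reader_cover","tube","latch_tab"):
    for s in r.silhouettes(n,l)[:1]: print(n,l,s["score"],s["position"],s["region"].sum())
E
python3 look.py
```

```text
now [ 528.4 -184.7   29.8] [ 3.139e+00 -6.080e-01 -2.000e-03] t 7.1 F [ -1.4 -17.9  -1.9] open -0.0 grip 8.6
[[-62.51596331  -4.5717603  -11.41946701]]
top reader_cover 0.81 [204.9, 348.4] 1678
top latch_tab 0.61 [231.9, 332.3] 101
scene reader_cover 0.66 [224.3, 207.2] 2530
```

The latch hit its end stop at 18 N and the cover is opening. I'll back off and open the fingers.

Emit:
carry_out(series=[[0, 0, 0, 0, 0, 0, 1], [0, 0, 0, 0, 0.03, 0, 1], [0, 0, 0, 0, 0.03, -0.2, 1], [0, 0, 0, 0, 0.03, -0.4, 0], [0, 0, 0, -0.1, 0.03, -0.4, -0.4], [0, 0, 0, -0.1, 0.03, -0.4, -0.4]])

```text
clock: 8.25
eef_pos: [448.8, -188.4, 97.4]
tcp_rot: [-3.14, -0.609, 0.0]
contact_force: [-0.8, -0.2, 0.6]
opening: 0.637
grasp_force: 0.0
```

```bash
python3 look.py; python3 - <<'E'
from view import *
mark("h.png",[("top",300,150,80,100),("scene",155,170,80,100)],5)
E
```

```text
now [ 448.8 -188.4   97.4] [-3.14  -0.609  0.   ] t 8.25 F [-0.8 -0.2  0.6] open 0.637 grip 0.0
[[-88.88492597  -8.05067996  89.63271441]]
top reader_cover 0.6 [191.6, 348.8] 1088
top tube 0.48 [216.2, 345.0] 61
top latch_tab 0.56 [233.3, 337.4] 137
scene reader_cover 0.7 [225.7, 213.7] 2717
```

View pics/h.png

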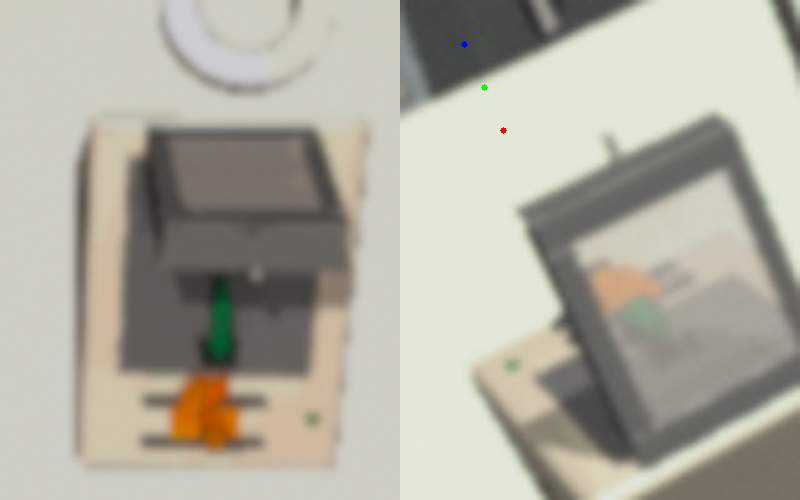

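The cover is fully open and the latch is home. In the left panel the tube shows from about (222,280) down to (218,362). Next I'll locate it on the deck plane.

```bash
python3 - <<'E'
from mv import *
im=cv2.cvtColor(r.grab_frame("top"),cv2.COLOR_RGB2HSV); m=(im[...,0]>55)&(im[...,0]<90)&(im[...,1]>120)
m[:200]=0;m[226:]=0;m[:,:330]=0;m[:,360:]=0
ys,xs=np.nonzero(m); print(len(ys),ys.min(),ys.max(),xs.min(),xs.max())
nrm=D[:3,2]
for px in((xs.mean(),ys.mean()),(xs[ys>ys.max()-2].mean(),ys.max()+.5),(xs[ys<ys.min()+2].mean(),ys.min()-.5)):
    o,v=ray("top",px); d0=deck(0,0,18); t=((d0-o)@nrm)/(v@nrm); print(px,ap(np.linalg.inv(D),[o+t*v]))
print(r.pinch_z)
rows([(deck(-7,0,60),RD),(deck(-7,0,0),RD),(deck(-7,0,-18),RD)])
E
```

```text
51 206 221 341 345
(np.float64(343.6666666666667), np.float64(214.47058823529412)) [[-5.27990199  0.23516692 18.        ]]
(np.float64(343.2857142857143), np.float64(221.5)) [[-24.68707187  -0.10432998  18.        ]]
(np.float64(343.6666666666667), np.float64(205.5)) [[19.0396382   1.80544649 18.        ]]
18.700000000000003
now [ 450.7 -189.1   97.3] [-3.14e+00 -6.09e-01  1.00e-03] t 8.8 F [-0.7  0.3 -0.6] open 0.705 grip 0.0
[-0.0001, 0.0005, -0.0005, 0.3218, -0.0356, 0.1131]
[-0.0001, 0.0005, -0.0005, 0.3222, -0.0356, 0.3531]
[-0.0001, 0.0005, -0.0005, 0.3223, -0.0356, 0.4251]
```

Emit:
carry_out(series=[[0, 0, 0, 0.1, -0.02, 0.04, 0], [0, 0, 0, 0.32, -0.047, 0.113, 0], [0, 0, 0, 0.326, -0.047, 0.2, 0], [0, 0, 0, 0.326, -0.047, 0.3, 0], [0, 0, 0, 0.326, -0.047, 0.36, 0], [0, 0, 0, 0.326, -0.047, 0.39, 0], [0, 0, 0, 0.326, -0.047, 0.4, 0], [0, 0, 0, 0.326, -0.047, 0.4, 0]])

```text
clock: 9.8
eef_pos: [574.5, -177.3, 62.0]
tcp_rot: [-3.14, -0.609, 0.001]
contact_force: [-0.6, -0.3, -0.3]
opening: 0.497
grasp_force: 0.0
```

```bash
python3 - <<'E'
from mv import *
from view import mark
rows([(deck(-6,3,-18),RD)])
print(ap(np.linalg.inv(D),[r.sense()["eef_pos"]]))
mark("i.png",[("top",300,170,80,100),("scene",155,170,80,100)],5)
E
```

```text
now [ 574.5 -177.3   62. ] [-3.14e+00 -6.09e-01  1.00e-03] t 9.8 F [-0.6 -0.3 -0.3] open 0.497 grip 0.0
[-0.0, 0.0005, -0.0006, 0.0007, -0.001, 0.0259]
[[ -6.17174628   2.74254649 -11.53044924]]
```

View pics/i.png

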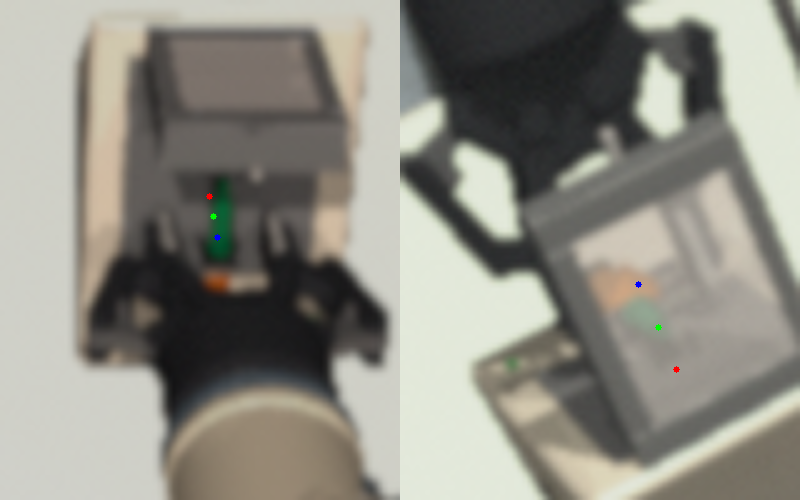

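The fingertips at (163,213) and (275,213) straddle the tube at column 220. I'll lower a little further and close.

Emit:
carry_out(series=[[0, 0, 0, 0, 0, 0.012, 0], [0, 0, 0, 0, 0, 0.024, 0], [0, 0, 0, 0, 0, 0.028, 0.3], [0, 0, 0, 0, 0, 0.028, 0.7], [0, 0, 0, 0, 0, 0.028, 1], [0, 0, 0, 0, 0, 0.028, 1], [0, 0, 0, 0, 0, 0.028, 1]], force=30)

```text
clock: 10.78
eef_pos: [578.7, -179.1, 56.5]
tcp_rot: [3.14, -0.609, -0.0]
contact_force: [-0.2, -7.3, 0.1]
opening: 0.113
grasp_force: 32.0
```

The tube is held: 9.6 mm between the pads at 32 N. I'll lift it square to the deck.

Emit:
carry_out(series=[[0, 0, 0, 0, 0, -0.06, 1], [0, 0, 0, 0, 0, -0.16, 1], [0, 0, 0, 0, 0, -0.35, 1], [0, 0, 0, 0, 0, -0.6, 1], [0, 0, 0, 0, 0, -0.7, 1]])

```text
clock: 11.4
eef_pos: [477.1, -177.7, 201.0]
tcp_rot: [3.142, -0.609, 0.001]
contact_force: [1.5, -0.7, 1.3]
opening: 0.114
grasp_force: 31.9
```

```bash
python3 - <<'E'
from mv import *
Rt=down(-.578)
rows([((480,-60,200),down(0)),((600,87,150),Rt),((600,87,60),Rt)])
E
```

```text
now [ 477.1 -177.7  201. ] [ 3.142e+00 -6.090e-01  1.000e-03] t 11.4 F [ 1.5 -0.7  1.3] open 0.114 grip 31.9
[-0.0001, -0.1937, 0.0003, 0.0075, -0.4708, 0.0101]
[-0.0561, -0.1882, 0.1785, 0.2875, -1.0583, 0.4489]
[-0.0561, -0.1882, 0.1785, 0.0817, -1.0583, 0.7443]
```

Emit:
carry_out(series=[[0, -0.1, 0, 0.0, -0.24, 0, 1], [0, -0.193, 0, 0.0, -0.47, 0, 1], [0, -0.193, 0, 0.0, -0.47, 0, 1], [-0.03, -0.19, 0.09, 0.15, -0.75, 0.2, 1], [-0.056, -0.188, 0.178, 0.287, -1.0, 0.42, 1], [-0.056, -0.188, 0.178, 0.287, -1.0, 0.42, 1], [-0.056, -0.188, 0.178, 0.287, -1.0, 0.42, 1], [-0.056, -0.188, 0.178, 0.287, -1.0, 0.42, 1]])

```text
clock: 12.4
eef_pos: [598.6, 75.2, 153.4]
tcp_rot: [3.141, 0.001, -0.577]
contact_force: [-0.3, -0.9, 0.1]
opening: 0.112
grasp_force: 31.9
```

```bash
python3 - <<'E'
from mv import *
Rt=down(-.578)
rows([((598,87,60),Rt),((598,87,0),Rt),((598,87,-15),Rt)])
e=np.array(r.sense()["eef_pos"])
im=r.grab_frame("top"); h=cv2.cvtColor(im,cv2.COLOR_RGB2HSV); m=(h[...,0]>55)&(h[...,0]<90)&(h[...,1]>120)
m[:150]=0;m[260:]=0;m[:,:180]=0;m[:,300:]=0
print(m.sum(),np.argwhere(m).mean(0) if m.any() else 0, proj("top",[e,e+[0,0,25]]))
E
```

```text
now [598.6  75.2 153.4] [ 3.141e+00  1.000e-03 -5.770e-01] t 12.4 F [-0.3 -0.9  0.1] open 0.112 grip 31.9
[0.0, 0.0003, 0.0005, -0.0272, -0.0382, 0.3736]
[0.0, 0.0003, 0.0005, -0.027, -0.0382, 0.6136]
[0.0, 0.0003, 0.0005, -0.0269, -0.0382, 0.6736]
0 0 [[234.24175999 192.4186802 ]
 [233.05041491 190.85973451]]
```

Emit:
carry_out(series=[[0, 0, 0, -0.027, -0.038, 0.2, 1], [0, 0, 0, -0.027, -0.038, 0.4, 1], [0, 0, 0, -0.027, -0.038, 0.53, 1], [0, 0, 0, -0.027, -0.038, 0.6, 1], [0, 0, 0, -0.027, -0.038, 0.63, 1], [0, 0, 0, -0.027, -0.038, 0.65, 1], [0, 0, 0, -0.027, -0.038, 0.66, 1], [0, 0, 0, -0.027, -0.038, 0.66, 1]])

```text
clock: 13.45
eef_pos: [597.2, 84.4, -9.3]
tcp_rot: [-3.14, -0.002, -0.576]
contact_force: [-0.6, 1.0, -1.1]
opening: 0.114
grasp_force: 31.9
```

```bash
python3 - <<'E'
from mv import *
rows([])
cv2.imwrite("pics/j.png",cv2.resize(cv2.cvtColor(np.hstack([r.grab_frame("top")[160:250,190:280],r.grab_frame("scene")[150:240,270:360]]),cv2.COLOR_RGB2BGR),None,fx=4.4,fy=4.4,interpolation=2))
E
```

```text
now [597.2  84.4  -9.3] [-3.14e+00 -2.00e-03 -5.76e-01] t 13.45 F [-0.6  1.  -1.1] open 0.114 grip 31.9
```

View pics/j.png

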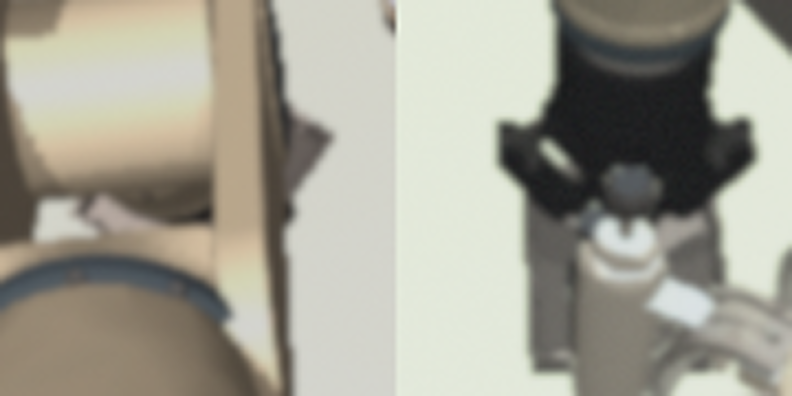

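The arm hides the tube in both views, but the gripper is over the tray. No contact yet, so I'll lower in small steps and watch the force.

Emit:
carry_out(series=[[0, 0, 0, 0, 0, 0.01, 1], [0, 0, 0, 0, 0, 0.02, 1], [0, 0, 0, 0, 0, 0.03, 1], [0, 0, 0, 0, 0, 0.03, 1]])

```text
clock: 14.05
eef_pos: [596.6, 84.3, -17.8]
tcp_rot: [-3.141, -0.001, -0.576]
contact_force: [0.3, -0.1, 0.3]
opening: 0.116
grasp_force: 31.9
```

Emit:
carry_out(series=[[0, 0, 0, 0, 0, 0.006, 1], [0, 0, 0, 0, 0, 0.012, 1], [0, 0, 0, 0, 0, 0.012, 1]])

```text
clock: 14.42
eef_pos: [596.8, 84.3, -20.5]
tcp_rot: [-3.14, -0.001, -0.576]
contact_force: [0.2, -0.1, -0.5]
opening: 0.114
grasp_force: 32.0
```

Emit:
carry_out(series=[[0, 0, 0, 0, 0, 0.006, 1], [0, 0, 0, 0, 0, 0.006, 1]])

```text
clock: 14.68
eef_pos: [596.9, 84.4, -20.6]
tcp_rot: [-3.14, -0.001, -0.576]
contact_force: [-5.4, -0.7, 15.9]
opening: 0.114
grasp_force: 41.0
```

Emit:
carry_out(series=[[0, 0, 0, 0, 0, 0.006, 1], [0, 0, 0, 0, 0, 0.006, 1]])

```text
clock: 14.92
eef_pos: [597.0, 84.4, -20.7]
tcp_rot: [-3.14, -0.001, -0.576]
contact_force: [-9.5, -0.5, 32.8]
opening: 0.117
grasp_force: 50.6
```

Emit:
carry_out(series=[[0, 0, 0, 0, 0, 0.006, 1], [0, 0, 0, 0, 0, 0.006, 1]])

```text
clock: 15.18
eef_pos: [597.0, 84.4, -20.8]
tcp_rot: [-3.14, -0.001, -0.576]
contact_force: [-15.3, -2.4, 49.9]
opening: 0.111
grasp_force: 60.1
```

The fingers touched the floor at a reported z of -20.6, so the tip offset is about 23.5 mm. I'll ease off, then open.

Emit:
carry_out(series=[[0, 0, 0, 0, 0, -0.017, 1], [0, 0, 0, 0, 0, -0.017, 1]])

```text
clock: 15.42
eef_pos: [597.2, 84.4, -20.3]
tcp_rot: [-3.14, -0.002, -0.576]
contact_force: [-0.6, -0.2, 0.8]
opening: 0.116
grasp_force: 31.9
```

Emit:
carry_out(series=[[0, 0, 0, 0, 0, 0, 0.5], [0, 0, 0, 0, 0, 0, 0.4], [0, 0, 0, 0, 0, 0, 0.4], [0, 0, 0, 0, 0, -0.1, 0.4], [0, 0, 0, 0, 0, -0.3, 0.4], [0, 0, 0, 0, 0, -0.55, 0.4], [0, 0, 0, 0, 0, -0.8, 0.4], [0, 0, 0, 0, 0, -0.95, 1]])

```text
clock: 16.42
eef_pos: [597.1, 84.2, 220.0]
tcp_rot: [-3.139, -0.003, -0.576]
contact_force: [1.3, 0.4, -0.7]
opening: 0.099
grasp_force: 0.0
```

```bash
python3 - <<'E'
from mv import *
rows([((480,-60,260),down(0)),((400,-180,260),down(0))])
E
```

```text
now [597.1  84.2 220. ] [-3.139e+00 -3.000e-03 -5.760e-01] t 16.43 F [ 1.3  0.4 -0.7] open 0.099 grip 0.0
[-0.0006, -0.0012, -0.1834, -0.078, 0.7384, -0.1626]
[-0.0006, -0.0012, -0.1834, -0.0848, 1.3152, -0.1643]
```

```bash
cat > arc.py <<'E'
from mv import *
def tip(th,rho=82,over=0,w=11,dz=23.5):
    u=np.array([-np.cos(th),0,np.sin(th)]); n=np.array([np.sin(th),0,np.cos(th)])
    p=deck(*(np.array([68,0,4])+rho*u+(26-over)*n)); nw=D[:3,:3]@n
    return np.array([p[0]+w*np.tanh(6*nw[0]),-177.5,p[2]-dz])
E
python3 - <<'E'
from arc import *
for th in(1.6,1.3,1,.7,.4,.2,.05,0): print(th,tip(th).round(1))
p=tip(1.6)
rows([(p+[0,0,60],down(0)),((640,-100,240),down(0))])
E
```

```text
1.6 [ 614.1 -177.5  176.6]
1.3 [ 590.6 -177.5  166. ]
1 [ 571.2 -177.5  148.9]
0.7 [ 552.4 -177.5  127. ]
0.4 [ 531.4 -177.5  102. ]
0.2 [ 530.  -177.5   84.9]
0.05 [ 532.2 -177.5   72.2]
0 [ 533.3 -177.5   68. ]
now [597.1  84.2 220. ] [-3.139e+00 -3.000e-03 -5.760e-01] t 16.43 F [ 1.3  0.4 -0.7] open 0.099 grip 0.0
[-0.0006, -0.0012, -0.1834, 0.6275, 0.8406, -0.067]
[-0.0006, -0.0012, -0.1834, 0.5456, 0.5241, -0.08]
```

Emit:
carry_out(series=[[0, 0, -0.02, 0.05, 0.05, -0.08, 1], [0, 0, -0.08, 0.2, 0.3, -0.08, 1], [0, 0, -0.13, 0.35, 0.52, -0.08, 1], [0, 0, -0.183, 0.55, 0.7, -0.08, 1], [0, 0, -0.183, 0.628, 0.84, -0.075, 1], [0, 0, -0.183, 0.628, 0.84, -0.067, 1], [0, 0, -0.183, 0.628, 0.84, -0.067, 1]])

```text
clock: 17.3
eef_pos: [613.0, -177.2, 232.7]
tcp_rot: [-3.14, 0.0, -0.002]
contact_force: [-0.1, -0.0, -0.9]
opening: 0.001
grasp_force: 0.0
```

```bash
python3 - <<'E'
from arc import *
im=r.grab_frame("top"); h=cv2.cvtColor(im,cv2.COLOR_RGB2HSV); m=(h[...,0]>55)&(h[...,0]<90)&(h[...,1]>90)
m[:150]=0;m[260:]=0;m[:,:180]=0;m[:,300:]=0
a=np.argwhere(m); print(len(a))
if len(a):
    c=a.mean(0); w=at_z("top",(c[1],c[0]),9); print(w, R.from_euler('z',.578).apply(w-[599.6,87.2,0]), cv2.minAreaRect(a[:,::-1].astype(np.float32)))
rows([(tip(t,over=4),down(0)) for t in(1.6,1.35,1.1,.85,.6,.4,.2,.08)])
E
```

```text
33
[595.16003104  83.9384534    9.        ] [-1.93678148 -5.15750793  9.        ] ((237.0384521484375, 201.19227600097656), (2.4961509704589844, 13.035454750061035), 33.690067291259766)
now [ 613.3 -176.5  232.9] [-3.14e+00 -0.00e+00 -1.00e-03] t 17.35 F [0.6 0.2 0.9] open -0.003 grip 0.0
[-0.0004, -0.0001, -0.0003, -0.0102, 0.0044, 0.2342]
[-0.0004, -0.0001, -0.0003, -0.0867, 0.0045, 0.2706]
[-0.0004, -0.0001, -0.0003, -0.1521, 0.0047, 0.3248]
[-0.0004, -0.0001, -0.0003, -0.2063, 0.0048, 0.3934]
[-0.0004, -0.0001, -0.0003, -0.2794, 0.005, 0.4721]
[-0.0004, -0.0001, -0.0003, -0.3242, 0.0051, 0.5391]
[-0.0004, -0.0001, -0.0003, -0.3268, 0.0052, 0.6069]
[-0.0004, -0.0001, -0.0003, -0.3189, 0.0052, 0.6467]
```

The tube lies at the tray centre, offset (-2,-5) mm. Now I'll swing the cover down along its arc.

Emit:
carry_out(series=[[0, 0, 0, 0.0, 0.004, 0.15, 1], [0, 0, 0, -0.01, 0.004, 0.234, 1], [0, 0, 0, -0.05, 0.004, 0.252, 1], [0, 0, 0, -0.087, 0.004, 0.271, 1], [0, 0, 0, -0.12, 0.004, 0.297, 1], [0, 0, 0, -0.152, 0.004, 0.325, 1], [0, 0, 0, -0.18, 0.004, 0.358, 1], [0, 0, 0, -0.206, 0.004, 0.393, 1]])

```text
clock: 18.35
eef_pos: [561.8, -178.4, 134.7]
tcp_rot: [-3.141, -0.002, -0.001]
contact_force: [1.2, 0.3, 0.7]
opening: 0.003
grasp_force: 0.7
```

```bash
python3 - <<'E'
from arc import *
r.grab_frame("scene")
rows([(tip(t,over=3),down(0)) for t in(.85,.7,.55,.4,.25,.1)])
s=r.silhouettes("scene","reader_cover")[0]; m=s["region"]; print(s["score"],s["position"],m.sum())
def cov(th):
    u=lambda rho,y,z:deck(*(np.array([68,y,4])+rho*np.array([-np.cos(th),0,np.sin(th)])+z*np.array([np.sin(th),0,np.cos(th)])))
    return [u(a,b,z) for a in(-4,100) for b in(-40,40) for z in(0,26)]
print([(t,round(float(iou("scene",cov(t),m)),2)) for t in(1.6,1.3,1.1,.95,.85,.75,.6,.4)])
E
```

```text
now [ 560.5 -178.2  133.3] [-3.141e+00  0.000e+00 -1.000e-03] t 18.4 F [-0.5  0.6 -0.9] open 0.0 grip 0.4
[-0.0003, 0.0002, -0.0004, 0.0058, -0.0029, -0.0089]
[-0.0003, 0.0002, -0.0004, -0.0334, -0.0028, 0.0374]
[-0.0003, 0.0002, -0.0004, -0.0848, -0.0026, 0.0864]
[-0.0003, 0.0002, -0.0004, -0.1137, -0.0026, 0.137]
[-0.0003, 0.0002, -0.0004, -0.1184, -0.0025, 0.188]
[-0.0003, 0.0002, -0.0004, -0.1112, -0.0025, 0.2384]
0.8 [225.8, 210.9] 2146
[(1.6, 0.68), (1.3, 0.75), (1.1, 0.79), (0.95, 0.82), (0.85, 0.84), (0.75, 0.85), (0.6, 0.83), (0.4, 0.78)]
```

Grip contact is showing and the cover is at about 0.8 rad, so it is following. I'll continue down.

Emit:
carry_out(series=[[0, 0, 0, -0.033, -0.003, 0.037, 1], [0, 0, 0, -0.085, -0.003, 0.086, 1], [0, 0, 0, -0.11, -0.003, 0.137, 1], [0, 0, 0, -0.115, -0.003, 0.188, 1], [0, 0, 0, -0.111, -0.003, 0.225, 1], [0, 0, 0, -0.111, -0.003, 0.245, 1], [0, 0, 0, -0.111, -0.003, 0.245, 1]])

```text
clock: 19.32
eef_pos: [534.8, -177.5, 73.3]
tcp_rot: [-3.141, -0.001, -0.001]
contact_force: [-1.0, -0.8, 2.5]
opening: -0.001
grasp_force: 1.2
```

```bash
python3 - <<'E'
from arc import *
r.grab_frame("scene")
rows([(tip(t),down(0)) for t in(.1,0)])
s=r.silhouettes("scene","reader_cover")[0]; m=s["region"]; print(s["score"],s["position"],m.sum())
def cov(th):
    u=lambda rho,y,z:deck(*(np.array([68,y,4])+rho*np.array([-np.cos(th),0,np.sin(th)])+z*np.array([np.sin(th),0,np.cos(th)])))
    return [u(a,b,z) for a in(-4,100) for b in(-40,40) for z in(0,26)]
print([(t,round(float(iou("scene",cov(t),m)),2)) for t in(1.6,.85,.6,.4,.2,.1,0)])
E
```

```text
now [ 534.7 -177.5   73.5] [-3.141e+00 -1.000e-03 -1.000e-03] t 19.38 F [-1.1  0.4  3. ] open -0.003 grip 1.2
[-0.0002, -0.0003, -0.0003, -0.014, 0.0001, -0.0116]
[-0.0002, -0.0003, -0.0003, -0.0055, 0.0001, 0.0217]
0.81 [235.2, 210.4] 1450
[(1.6, 0.45), (0.85, 0.52), (0.6, 0.58), (0.4, 0.66), (0.2, 0.8), (0.1, 0.88), (0, 0.82)]
```

Nearly shut. I'll press in small steps.

Emit:
carry_out(series=[[0, 0, 0, 0, 0, 0.01, 1], [0, 0, 0, 0, 0, 0.018, 1], [0, 0, 0, 0, 0, 0.018, 1]])

```text
clock: 19.8
eef_pos: [534.6, -177.4, 69.1]
tcp_rot: [-3.141, -0.001, -0.001]
contact_force: [-0.7, -0.4, 0.6]
opening: -0.002
grasp_force: 0.0
```

Emit:
carry_out(series=[[0, 0, 0, 0, 0, 0.005, 1], [0, 0, 0, 0, 0, 0.005, 1]])

```text
clock: 20.05
eef_pos: [534.5, -177.4, 67.8]
tcp_rot: [-3.141, -0.001, -0.001]
contact_force: [-0.2, 0.8, -0.9]
opening: 0.002
grasp_force: 0.0
```

Emit:
carry_out(series=[[0, 0, 0, 0, 0, 0.005, 1], [0, 0, 0, 0, 0, 0.005, 1]])

```text
clock: 20.3
eef_pos: [534.7, -177.5, 66.8]
tcp_rot: [-3.141, -0.001, -0.001]
contact_force: [-0.2, -0.3, 0.8]
opening: 0.002
grasp_force: 0.2
```

The contact force has vanished, so it has probably snapped in. I'll confirm with a firm press.

Emit:
carry_out(series=[[0, 0, 0, 0, 0, 0.006, 1], [0, 0, 0, 0, 0, 0.006, 1]])

```text
clock: 20.55
eef_pos: [534.8, -177.5, 65.4]
tcp_rot: [-3.141, -0.002, -0.001]
contact_force: [0.6, -1.2, 1.2]
opening: 0.002
grasp_force: 0.7
```

Emit:
carry_out(series=[[0, 0, 0, 0, 0, 0.005, 1], [0, 0, 0, 0, 0, 0.005, 1]])

```text
clock: 20.8
eef_pos: [535.1, -177.6, 64.5]
tcp_rot: [-3.141, -0.002, -0.001]
contact_force: [-1.5, 0.3, 5.9]
opening: -0.002
grasp_force: 2.9
```

Emit:
carry_out(series=[[0, 0, 0, 0, 0, 0.005, 1], [0, 0, 0, 0, 0, 0.005, 1]])

```text
clock: 21.05
eef_pos: [535.4, -177.6, 63.8]
tcp_rot: [-3.141, -0.003, -0.001]
contact_force: [-1.3, 0.9, 12.0]
opening: 0.0
grasp_force: 5.2
```

Emit:
carry_out(series=[[0, 0, 0, 0, 0, 0.005, 1], [0, 0, 0, 0, 0, 0.005, 1]])

```text
clock: 21.3
eef_pos: [535.6, -177.7, 63.0]
tcp_rot: [-3.142, -0.003, -0.001]
contact_force: [-3.0, 1.0, 16.3]
opening: 0.001
grasp_force: 7.6
```

Emit:
carry_out(series=[[0, 0, 0, 0, 0, -0.05, 1], [0, 0, 0, -0.1, 0, -0.25, 1], [0, 0, 0, -0.4, 0, -0.5, 1], [0, 0, 0, -0.6, 0, -0.6, 1], [0, 0, 0, -0.6, 0, -0.6, 1], [0, 0, 0, -0.6, 0, -0.6, 1], [0, 0, 0, -0.6, 0, -0.6, 1], [0, 0, 0, -0.6, 0, -0.6, 1]])

```text
clock: 22.3
eef_pos: [385.0, -177.3, 210.6]
tcp_rot: [-3.141, -0.0, -0.001]
contact_force: [0.4, 0.2, -0.8]
opening: 0.001
grasp_force: 0.0
```

```bash
python3 - <<'E'
from arc import *
a=r.grab_frame("scene"); b=r.grab_frame("top")
rows([])
def cov(th):
    u=lambda rho,y,z:deck(*(np.array([68,y,4])+rho*np.array([-np.cos(th),0,np.sin(th)])+z*np.array([np.sin(th),0,np.cos(th)])))
    return [u(a,b,z) for a in(-4,100) for b in(-40,40) for z in(0,26)]
for n in("scene","top"):
    s=r.silhouettes(n,"reader_cover")[0]; m=s["region"]; print(n,s["score"],s["position"],m.sum(),[(t,round(float(iou(n,cov(t),m)),2)) for t in(1.6,.4,.2,.1,0)])
print([(s["score"],s["position"]) for s in r.silhouettes("top","latch_tab")[:1]])
for l in("blue_cap_bottle","small_bottle","tape","pen"): print(l,[(round(s["score"],2),np.round(s["position"],1)) for s in r.silhouettes("top",l)[:1]])
cv2.imwrite("pics/k.png",cv2.resize(cv2.cvtColor(np.hstack([b[140:260,200:380],a[170:290,150:300]]),cv2.COLOR_RGB2BGR),None,fx=2.4,fy=2.4,interpolation=2))
E
```

```text
now [ 384.8 -177.2  210.6] [-3.14e+00 -0.00e+00 -1.00e-03] t 22.4 F [-0.7 -0.2 -0. ] open 0.002 grip 0.0
scene 0.92 [234.6, 211.4] 1309 [(1.6, 0.42), (0.4, 0.6), (0.2, 0.73), (0.1, 0.8), (0, 0.87)]
top 0.81 [208.0, 345.8] 1509 [(1.6, 0.29), (0.4, 0.88), (0.2, 0.91), (0.1, 0.91), (0, 0.89)]
[(0.57, [233.7, 338.7])]
blue_cap_bottle [(0.67, array([147.2, 219.6]))]
small_bottle [(0.51, array([161.3, 281.8]))]
tape [(0.57, array([142.3, 351.3]))]
pen [(0.61, array([280.5, 278.9]))]
```

```bash
python3 - <<'E'
from arc import *
b=cv2.cvtColor(r.grab_frame("top"),cv2.COLOR_RGB2BGR).astype(int); a=cv2.imread("pics/b.png").astype(int)
d=abs(a-b).max(2)
print("tape diff",(d[133:170,330:370]>40).sum(),d[133:170,330:370].mean(),"reader diff",d[175:245,315:373].mean(),"latch",(d[226:242,328:352]>50).sum())
print([(round(s["score"],2),s["position"],s["region"].sum()) for s in r.silhouettes("top","tape")])
E
```

```text
tape diff 0 1.2783783783783784 reader diff 6.310098522167488 latch 0
[(0.83, [157.5, 343.3], np.int64(754))]
```

The tape hasn't moved, the latch region looks the same as at the start, and the cover stays shut. Handing in.

```bash
python3 -c "
from rig import r
print(r.sign_off())"
```

```text
the job is handed in; nothing more can be done
None
```

The job is handed in: the green tube is lying in the tray, the cover is shut with the latch apparently home, and the bottles, tape and pen show no sign of having moved; sign-off returned no verdict.

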